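# Index the turntable of the texture analyser to the next specimen

## Task

Bring the tall cork specimen round under the analyser's probe: pull up the tee handle of the index plunger and twist it so that it stays parked out, let go of it, then turn the turntable (the finger posts are there for that) with all the specimens left sitting in their rings. Finish by twisting the handle back so that the plunger drops fully home and locks the turntable with the tall specimen under the probe. Leave the other things on the bench and on the machine where they are.

Things in the scene. Friction and masses are not known exactly. Their poses are not given: they have to be found in the camera images.
- analyser: texture analyser, fixed: 370 x 500 mm platform 60 mm high with a turntable, crosshead, column. Origin on the bench (z = 0) under the turntable's vertical axis; its y axis points to the probe and on to the column (130 x 80 mm, 476 mm high, 235 to 315 mm out), its x axis to the plunger. Crosshead: 85 mm wide, 292 to 378 mm above the bench, from the column to 43 mm from the axis
- turntable (a joint): turn of the turntable, rad, counter-clockwise from above positive, 0 at the start (lock play 0.015). Aluminium disc, 290 mm diameter, top 85 mm above the bench; rings (62 mm wide, 6 mm high) 82 mm from the axis at 0, 90, 180, 270 degrees from the analyser's x axis; index holes 130 mm out at the same angles. Plunger out, it turns endlessly both ways (friction 0.12 N m) and stays where left
- post_near (a point): top of a finger post of the turntable: upright round steel, 14 mm diameter, 55 mm high, top 140 mm above the bench, 100 mm from the axis. At the start it stands at -135 degrees from the analyser's x axis; it turns with the turntable
- post_far (a point): top of the next finger post, same size, at -45 degrees from the analyser's x axis at the start. (Two more posts stand at +45 and +135 degrees, near the probe.)
- handle: tee handle of the index plunger: black bar 44 mm long (its x axis), 12 mm thick (y), 16 mm high (z) on an upright stem, 130 mm out from the turntable's axis along the analyser's x axis. Origin at the bar's centre, 155 mm above the bench when home. The 19 mm wide slotted sleeve under it ends 27 mm below the bar's centre when home. Home, the bar points to the turntable's axis
- plunger (a joint): pull-out of the plunger, m: 0 home, upper stop 0.013; a spring pulls it down with 5.5 N (home) to 8.8 N. Above 0.009 it can be twisted; let go while twisted over 0.5 rad it stays parked at 0.009. Twisted back to within 0.15 rad of 0 it drops: home (under 0.001) if an index hole is under it (its round nose finds a hole from 3 mm aside), else it stops on the disc at 0.007
- twist (a joint): twist of the tee handle about its upright stem, rad, counter-clockwise from above is positive; 0 is the home direction (bar pointing to the turntable's axis), stops at -1.7 and 1.7. Either way will do for parking. Home, the slot leaves it about 0.2 rad of play
- test_position (a point): point at the turntable's top level under the centre of the probe, 82 mm from the turntable's axis along the analyser's y axis; fixed to the analyser. The flat probe above it is 34 mm wide, its underside 164 mm above the bench
- tall_specimen: bonded-cork cylinder, 50 mm diameter, 42 mm high, the tallest of three, loose in a ring of the turntable. Origin at the centre of its underside. At the start in the ring on the plunger's side (0 degrees) or the one opposite (180 degrees)
- low_specimen: bonded-cork cylinder, 50 mm diameter, 20 mm high, origin at the centre of its underside, in the other of those two rings
- thin_specimen: bonded-cork disc, 50 mm diameter, 10 mm high, origin at the centre of its underside, in the ring that is under the probe at the start. The ring opposite is empty
- check_weight: bystander: steel weight with a knob, 34 mm diameter, 37 mm high, standing on a corner of the platform; origin under its centre
- cone_probe: bystander: aluminium cone, 26 mm diameter, 36 mm high, standing on another corner of the platform; origin under its centre
- sample_jar: bystander: glass jar with metal lid, 72 mm diameter, 75 mm high, in the steel tray on the right of the bench; origin under its centre
- beaker: bystander: empty glass cup, 64 mm diameter, 70 mm high, in the steel tray; origin under its centre
- spanner: bystander: steel spanner 130 mm long lying on the platform beside the column; origin under its middle
Mind the look-alikes: they are no part of the job. Leave any purple look-alike of the low_specimen alone. Leave any blue look-alike of the thin_specimen alone.

How it is judged:
By the outcome, as a careful person would: the job done as asked, in the order asked, and still so for the second after the job is handed in, with the robot touching nothing.
It also fails if it takes over 64 s, if anything falls off the work surface, if the arm or the gripper's body presses on something with over 40 N, if the wrist force passes 120 N, or if a joint passes its speed limit or range.

## Robot

A 6-joint arm with a two-finger parallel gripper is mounted at the origin on the work surface. World frame = base frame: x ahead of the robot, y to its left, z up, the work surface at z = 0. Lengths are in m, angles in rad, forces in N, time in s.
With the tool pointing down it reaches from about 0.225 to 0.875 m from the base axis. Payload 3.4 kg.
Tool frame: the origin (TCP) lies at the very end of the fingers, on their centre line; the grasp point (between the pads) lies 19 mm behind it; z points along the fingers, y is the direction in which the jaws open and shut (so a half turn about z gives the same grasp; the last joint's range is limited). The gripper opens to 85 mm and grips with 20 to 120 N. Pads are 22 mm wide; open, the fingers measure 114 mm over their backs; the gripper's body (76 mm by 85 mm) begins 54 mm behind the grasp point. The pads swing forward as they close: fully open they stand 13 mm farther back than shut.
Start: joints at [-1.412, 0.276, 1.505, -0, 1.361, -0.121], TCP at [0.159, -0.553, 0.231] pointing down, gripper open.
Joint ranges: [-2.89, 2.89], [-0.75, 2.08], [0.22, 2.7], [-1.18, 4.32], [0.11, 2.71], [-2.7, 2.7]. Speed limits (rad/s): [2.57, 2.57, 3.14, 3.14, 3.14, 3.14].

## Interface

Orientations are given as a 3x3 rotation matrix whose columns are the frame's x, y, z axes.
In Python, from cell import * gives the robot as it stands.
- The arm moves only by the tool send_rows, never from a script. Its arguments are lists of equal length, an entry for each row: "claw": the opening in per cent of the stroke, from 0 (shut) to 100 (fully open); "xyz": the shift along the tool's x, y, z in units of 50 mm (1.0 is 50 mm), a list of three; "roll": the turn about the tool's z in rad. In form: {"claw": [claw, ...], "xyz": [[x, y, z], ...], "roll": [roll, ...]}. A call has 1 to 8 rows; each row shifts and turns the pose as measured when the row begins, along the tool's axes as they then stand; what a row does not reach is not made up. A row lasts 1/10 s, in which the tool goes at most 50 mm and 8.59 degrees, less where a joint would pass 70% of its speed; a pose out of reach is approached as far as the arm can. A call is refused whole if a number of a shift passes 1 or a number of a turn 0.15, either way. A call with a gripper value outside its range is refused whole. The fingers move at their own pace and stop on an object; "squeeze" is the grip in N (left out, the last holds). Time passes only in rows, so rows that do not move let the fingers close. It gives the time, the measured TCP pose, the force and the opening at its end, in the units of the state.
- sense(): the state, without advancing time (a new reading comes with each control period).
- get_image(name): name is "side" or "top"; returns (picture, depth): 420x560x3 uint8, red, green, blue; 420x560 float32, m along the optical axis (not along the pixel's ray), 0 where there is no reading.
- camera_model(name): a dict with "camera_matrix" (3x3 intrinsics, pixels), "dist_coeffs" ([k1, k2, p1, p2, k3] as OpenCV has them; the pictures are not rectified), "pose" (4x4, takes a point from camera to world coordinates). Camera axes: x right, y down, z forward; pixel columns grow to the right and rows downward; lengths in m; the calibration is good to about 2 mm. A picture is of the moment at which its call begins. camera_model takes no time and is no camera call.
- close_job(): hands the job in, once; it reports no verdict.
The state is a dict: "t": time; "qpos": joint angles; "qd": joint speeds; "joint_efforts": joint torques, N m; "position": TCP position; "ee_rot": TCP orientation; "contact_force": force on the tool from outside, world axes, zero at the start; "ft_torque": the same for the moment, N m; "grip_width": finger opening in m.
Only numpy, scipy, OpenCV 4.12 (cv2) and the standard library are available. Lean on these libraries where they do the work, as an engineer would, in place of code of your own. Each camera call takes 0.05 s, during which the arm holds its last target.

## Working session

There is one attempt and no reset: what is moved stays moved. The work goes in short steps, Python scripts to look and compute and a tool call to move; the robot and the scene stay as the last step left them, time stands still between calls to the robot, and variables do not carry over. Pictures are saved under pics/ and viewed, and the job is handed in when it is done.

Besides the shell and the picture viewer there is one more tool, called after ">>>" as name([rows], argument=value, ...), one row to a line, values as JSON. send_rows: Moves the arm, as the interface text tells. Its arguments: {"type":"object","properties":{"claw":{"type":"array","items":{"type":"number"}},"xyz":{"type":"array","items":{"type":"array","items":{"type":"number"}}},"roll":{"type":"array","items":{"type":"number"}},"squeeze":{"type":"number"}},"required":["claw","xyz","roll"]}

```bash
ls; mkdir -p pics
python3 - <<'E'
from cell import *
import cv2,numpy as np
s=sense();print(s)
for n in("side","top"):
    p,d=get_image(n);cv2.imwrite(f"pics/{n}0.png",p[:,:,::-1]);np.savez(f"{n}0.npz",p=p,d=d)
    m=camera_model(n);print(n,m)
E
```

```text
pics
{'t': 0.0, 'qpos': array([-1.41198392e+00,  2.76629730e-01,  1.50615124e+00,  7.67335191e-06,
        1.36069392e+00, -1.21008302e-01]), 'qd': array([-0.00047127,  0.00016514, -0.00092673, -0.00080751,  0.00024818,
        0.00025095]), 'joint_efforts': array([ 4.64190889e-04, -4.16774762e+01, -2.45804268e+01, -1.45202762e-04,
        1.11249115e-02,  9.88545906e-06]), 'position': array([ 0.15871352, -0.55210807,  0.23041269]), 'ee_rot': array([[ 9.61105448e-01,  2.76181521e-01, -2.90258291e-04],
       [ 2.76181574e-01, -9.61103678e-01,  1.85974253e-03],
       [ 2.34658210e-04, -1.86757267e-03, -9.99998229e-01]]), 'contact_force': array([ 1.06059431, -0.23910356,  0.73814573]), 'ft_torque': array([ 0.05029244,  0.03083347, -0.01631777]), 'grip_width': 0.08542481462810775}
side {'camera_matrix': array([[544.26869336,   0.        , 276.18344002],
       [  0.        , 544.26869336, 202.50761876],
       [  0.        ,   0.        ,   1.        ]]), 'dist_coeffs': array([-0.1914876,  0.       ,  0.       ,  0.       ,  0.       ]), 'pose': array([[ 8.55464343e-01, -3.77458233e-01,  3.54550478e-01,
         1.68913319e-01],
       [-5.17861661e-01, -6.23849005e-01,  5.85347519e-01,
        -8.79362357e-01],
       [ 2.41722754e-04, -6.84352030e-01, -7.29151727e-01,
         1.01533539e+00],
       [ 0.00000000e+00,  0.00000000e+00,  0.00000000e+00,
         1.00000000e+00]])}
top {'camera_matrix': array([[427.78156162,   0.        , 277.10961343],
       [  0.        , 427.78156162, 200.97971845],
       [  0.        ,   0.        ,   1.        ]]), 'dist_coeffs': array([-0.13688814,  0.        ,  0.        ,  0.        ,  0.        ]), 'pose': array([[ 0.02271527, -0.98675191,  0.16063835,  0.46329976],
       [-0.99968223, -0.02417532, -0.00714026, -0.15776551],
       [ 0.01092915, -0.16042511, -0.98698751,  1.06101078],
       [ 0.        ,  0.        ,  0.        ,  1.        ]])}
```

View pics/side0.png

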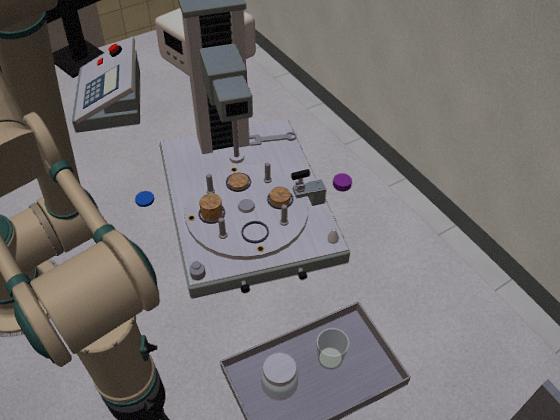

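View pics/top0.png

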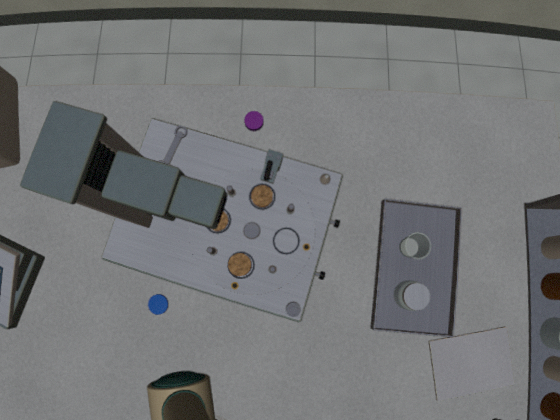

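```bash
cat > h.py <<'E'
from cell import *
import cv2,numpy as np
def ray(n,u,v):
    m=camera_model(n);q=cv2.undistortPoints(np.array([[[u,v]]],float),m["camera_matrix"],m["dist_coeffs"])[0,0]
    P=m["pose"];return P[:3,3],P[:3,:3]@np.array([q[0],q[1],1.])
def onz(n,u,v,z):
    o,d=ray(n,u,v);return o+d*(z-o[2])/d[2]
def proj(n,X):
    m=camera_model(n);P=np.linalg.inv(m["pose"]);r=cv2.Rodrigues(P[:3,:3])[0]
    return cv2.projectPoints(np.array(X,float).reshape(-1,1,3),r,P[:3,3],m["camera_matrix"],m["dist_coeffs"])[0].reshape(-1,2)
def crop(n,x0,y0,x1,y1,k,f,p=None):
    if p is None:p,_=get_image(n)
    c=cv2.resize(p[y0:y1,x0:x1,::-1],None,fx=k,fy=k,interpolation=cv2.INTER_CUBIC)
    c=np.clip(c*1.6,0,255).astype(np.uint8);cv2.imwrite(f,c)
E
python3 - <<'E'
from h import *
crop("side",150,100,360,300,3.8*.99,"pics/s_c.png",np.load("side0.npz")["p"]) if 0 else None
crop("side",160,120,360,270,4,"pics/s_c.png",np.load("side0.npz")["p"])
crop("top",190,130,350,250+70,3.1,"pics/t_c.png",np.load("top0.npz")["p"])
E
```

```text
(no output)
```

View pics/s_c.png

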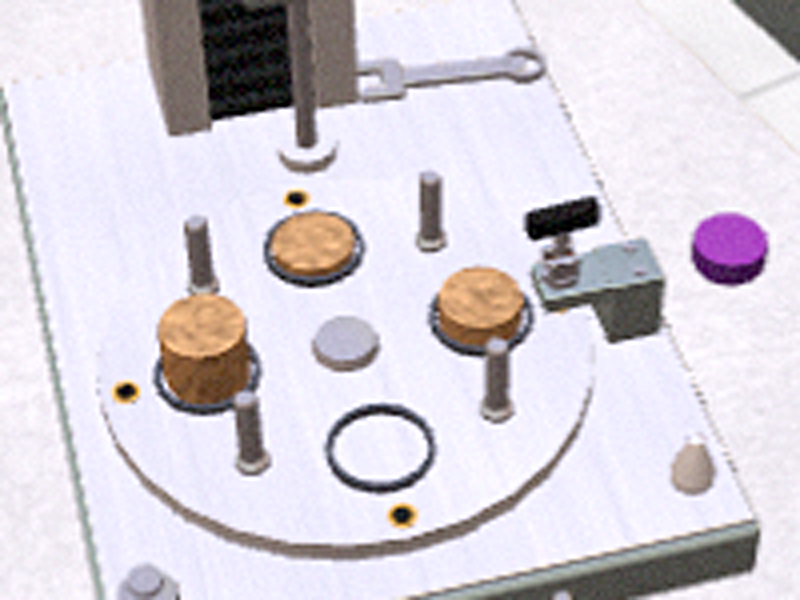

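View pics/t_c.png

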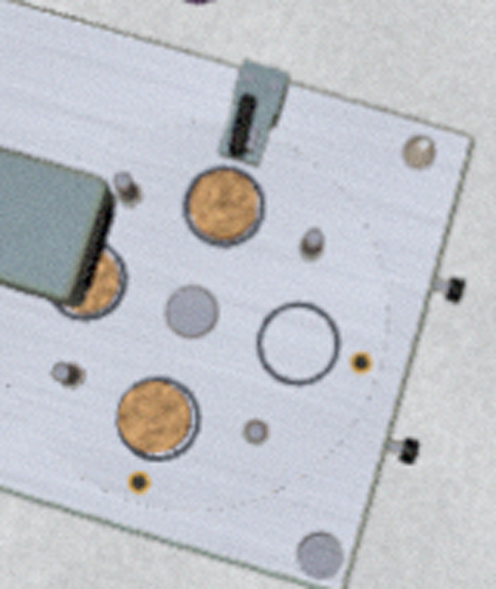

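Run:
```python
from h import *
T=lambda x,y:(190+x/3.1,130+y/3.1)
S=lambda x,y:(160+x/4,120+y/4)
# holes at -90, 180, 90
obs=[("top",T(361,362),-90,.13),("top",T(139,482),180,.13),("top",T(298,343),-90,.082),
("side",S(402,515),-90,.13),("side",S(126,391),180,.13),("side",S(297,198),90,.13),("side",S(381,447),-90,.082)]
A=[];b=[]
for n,p,a,r in obs:
    X=onz(n,*p,.085);print(n,a,X.round(4));a=np.radians(a);c,s=r*np.cos(a),r*np.sin(a)
    A+=[[1,0,c,-s],[0,1,s,c]];b+=list(X[:2])
A=np.array(A);b=np.array(b)
for sl in(slice(0,6),slice(6,14),slice(0,14)):
    x=np.linalg.lstsq(A[sl],b[sl],rcond=None)[0];print("C",x[:2].round(4),"yaw",np.degrees(np.arctan2(x[3],x[2])),np.hypot(x[2],x[3]),(A[sl]@x-b[sl]).round(4))
c=x[:2];y=np.arctan2(x[3],x[2])
print("handle pred",c+.13*np.array([np.cos(y),np.sin(y)]))
print("handle top",onz("top",*T(242,126),.163), "bar ends",onz("top",*T(247,95),.163),onz("top",*T(236,154),.163))
print("handle side",onz("side",*S(562,215),.157))
print("posts: near",onz("top",*T(256,430),.14),onz("side",*S(246,399),.14),"far",onz("top",*T(312,238),.14),onz("side",*S(496,345),.14))
for a in(-135,-45,45,135):
    a=np.radians(a)+y;print(c+.1*np.array([np.cos(a),np.sin(a)]))
```

```text
top -90 [ 0.5181 -0.2341  0.085 ]
top 180 [ 0.4271 -0.074   0.085 ]
top -90 [ 0.531  -0.1875  0.085 ]
side -90 [ 0.5207 -0.2328  0.085 ]
side 180 [ 0.4302 -0.0729  0.085 ]
side 90 [0.5903 0.018  0.085 ]
side -90 [ 0.5349 -0.1849  0.085 ]
C [ 0.5526 -0.1084] yaw -15.3287614752042 1.0016054643305365 [ 0.0001  0.0001 -0.      0.     -0.0001 -0.0001]
C [ 0.5558 -0.107 ] yaw -15.353314329196499 0.999046456924837 [ 0.0007  0.0006  0.0003  0.0003 -0.0002  0.0002 -0.0008 -0.0011]
C [ 0.5546 -0.1077] yaw -15.490416863333754 1.0030646295462207 [ 0.0017  0.0007  0.0019  0.0012  0.0016  0.0005 -0.0009 -0.0005 -0.0012
  0.0001 -0.0009 -0.     -0.0022 -0.002 ]
handle pred [ 0.67990097 -0.14239596]
handle top [ 0.67512471 -0.1432912   0.163     ] bar ends [ 0.69740237 -0.14618759  0.163     ] [ 0.65515176 -0.13966761  0.163     ]
handle side [ 0.68019694 -0.1421272   0.157     ]
posts: near [ 0.46659422 -0.15809353  0.14      ] [ 0.46784067 -0.15932215  0.14      ] far [ 0.60114105 -0.19418822  0.14      ] [ 0.60337758 -0.19515284  0.14      ]
[ 0.46759587 -0.15693284]
[ 0.60388012 -0.19470326]
[ 0.64165054 -0.05841901]
[ 0.50536629 -0.02064859]
```

The things that could be mistaken for the target, with their side-image pixels:
- **Tall specimen:** the cork at (211,205), at 180°. Its visible side wall is about twice as high as the others'.
- **Low specimen:** the cork at (281,197), at 0°.
- **Thin specimen:** the cork at (238,181), under the probe.
- **Purple disc:** (343,182), off the platform, a decoy.
- **Blue disc:** (145,199), off the platform, a decoy.

The tee handle is at (300,174). The crop confirms that the cork at 180° is the tall one, so the table must turn -90° (clockwise).

I'll start by moving to a safe place to one side.

>>> send_rows([
  [0.8,-0.1,-0.3],
  [1,-0.1,-0.3],
  [1,-0.1,-0.3],
  [1,-0.1,-0.3],
  [1,-0.1,-0.3],
  [1,-0.1,-0.3],
  [1,-0.1,-0.2],
  [0.8,-0.1,0],
], claw=[100,100,100,100,100,100,100,100], roll=[0,0,0,0,0,0,0,0])

```text
t: 0.9
position: [0.5055, -0.4131, 0.3244]
ee_rot: [[0.964, 0.265, -0.005], [0.265, -0.964, 0.008], [-0.003, -0.009, -1.0]]
contact_force: [0.7, -0.2, -0.2]
grip_width: 0.0858
```

```bash
cat > log.py <<'E'
from h import *
import json
s=sense();p=s["position"];q=s["qpos"]
R=s["ee_rot"]
C=np.array([.554,-.1077]);yw=np.radians(-15.4)
print("t",round(s["t"],2),"p",p.round(4),"phiy",np.degrees(np.arctan2(R[1,1],R[0,1])).round(2),"q",q.round(3),"F",s["contact_force"].round(2),"Tq",s["ft_torque"].round(2),"w",round(s["grip_width"],4))
f=open("log.txt","a");f.write(json.dumps([list(p),list(q)])+"\n");f.close()
def to(x,y,z,phi=None):
    d=R.T@(np.array([x,y,z])-p)/.05
    print("units",d.round(2),"norm mm",np.linalg.norm(d)*50)
    if phi is not None:
        a=np.arctan2(R[1,1],R[0,1]);print("roll", round(((a-np.radians(phi)+np.pi)%(2*np.pi))-np.pi,3))
E
echo '[[0.15871,-0.55211,0.23041],[-1.41198,0.27663,1.50615,0,1.36069,-0.121]]'>>log.txt
python3 - <<'E'
from log import *
L=[json.loads(l) for l in open("log.txt")]
A=[];b=[]
for P,Q in L: print(np.hypot(P[0],P[1]),P[2],Q[1],Q[2])
to(.679,-.1425,.25,-105.4)
crop("side",0,0,400,300,2,"pics/s1.png")
E
```

```text
t 0.9 p [ 0.5055 -0.4131  0.3244] phiy -74.65 q [-0.793  0.371  1.139  0.002  1.641  0.51 ] F [ 0.71 -0.17 -0.24] Tq [-0.04  0.01 -0.02] w 0.0858
0.5744687251713534 0.23041 0.27663 1.50615
0.6528385265471232 0.324442077923966 0.3713681239368906 1.1385062309000722
units [ 4.78 -4.29  1.52] norm mm 329.97508018135886
roll 0.537
```

View pics/s1.png

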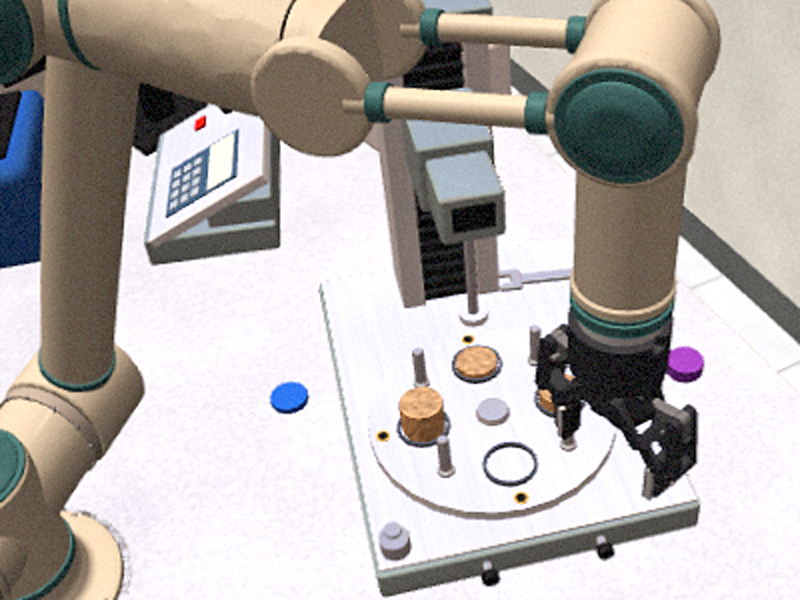

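Run:
```python
from h import *
p,d=get_image("side")
m=camera_model("side")
for u,v in [(310,62),(310,40),(345,40),(270,67),(250,67),(200,52),(155,48),(230,50),(310,90),(308,130),(308,172),(130,50),(100,20)]:
    o,r=ray("side",u,v);print(u,v,(o+r*d[v,u]).round(3))
```

```text
310 62 [ 0.466 -0.46   0.694]
310 40 [ 0.468 -0.455  0.718]
345 40 [ 0.512 -0.46   0.708]
270 67 [ 1.563  1.493 -0.749]
250 67 [ 0.914  0.522 -0.001]
200 52 [ 0.378 -0.363  0.684]
155 48 [ 0.339 -0.32   0.681]
230 50 [ 0.407 -0.384  0.688]
310 90 [ 0.471 -0.456  0.652]
308 130 [ 0.486 -0.435  0.571]
308 172 [ 0.488 -0.437  0.497]
130 50 [ 0.314 -0.295  0.674]
100 20 [ 0.294 -0.259  0.706]
```

The wrist pivot sits about 0.37 m above the TCP, so the forearm clears the crosshead. Next I move above the handle.

>>> send_rows([
  [0.7,-0.6,0],
  [0.7,-0.6,0],
  [0.7,-0.6,0],
  [0.7,-0.6,0.2],
  [0.7,-0.6,0.3],
  [0.7,-0.6,0.3],
  [0.4,-0.4,0.3],
  [0,0,0],
], claw=[70,70,70,70,70,70,70,70], roll=[0,0,0,0,0,0,0,0])

```text
t: 1.8
position: [0.6757, -0.1528, 0.2599]
ee_rot: [[0.964, 0.264, -0.016], [0.264, -0.964, 0.012], [-0.013, -0.016, -1.0]]
contact_force: [-0.3, -0.3, 0.2]
grip_width: 0.0597
```

>>> send_rows([
  [0,0,0],
  [0,0,0],
  [0,0,0],
  [0,0,0],
  [0,0,0],
], claw=[70,70,70,70,70], roll=[0.12,0.12,0.12,0.12,0.06])

```text
t: 2.3
position: [0.6714, -0.158, 0.2578]
ee_rot: [[0.956, -0.292, -0.025], [-0.292, -0.956, 0.009], [-0.026, -0.001, -1.0]]
contact_force: [-0.1, -0.2, 0.7]
grip_width: 0.0597
```

Run:
```python
from log import *
to(.679,-.1425,.20,-105.4)
crop("side",240,100,360,220,5,"pics/s2.png")
crop("top",190,100,390,250,4,"pics/t2.png")
```

```text
t 2.3 p [ 0.6714 -0.158   0.2578] phiy -106.99 q [-0.332  0.457  1.16   0.     1.551  1.535] F [-0.14 -0.18  0.66] Tq [-0.03 -0.02 -0.01] w 0.0597
units [ 0.09 -0.34  1.15] norm mm 60.29784046557519
roll -0.028
```

View pics/s2.png

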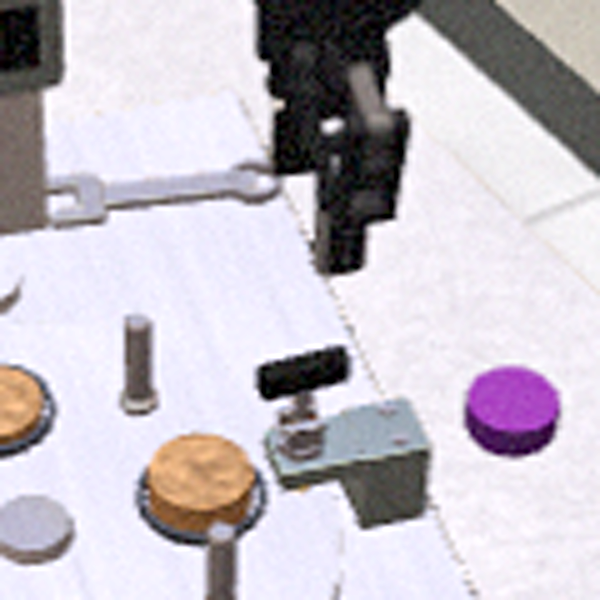

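View pics/t2.png

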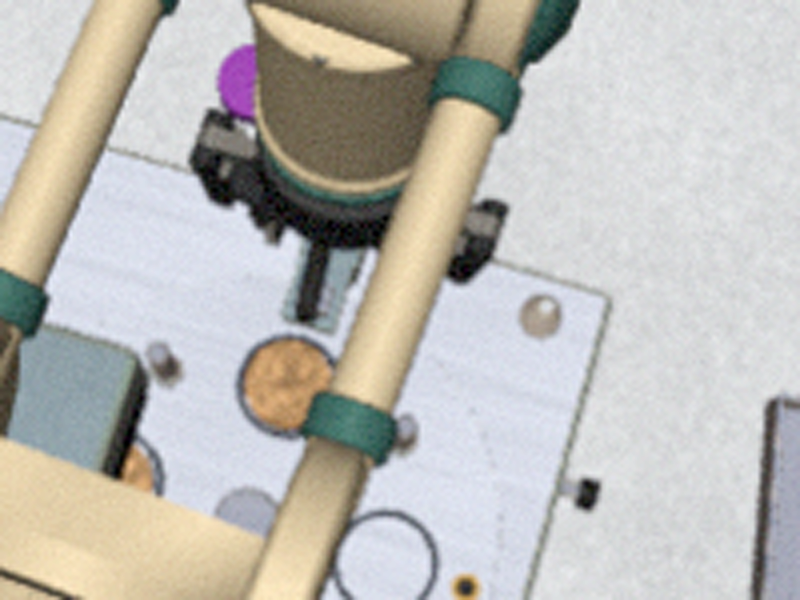

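>>> send_rows([
  [0.1,-0.35,0],
  [0,0,0.5],
  [0,0,0.5],
  [0,0,0],
], claw=[70,70,70,70], roll=[-0.03,0,0,0])

```text
t: 2.8
position: [0.6818, -0.1417, 0.2082]
ee_rot: [[0.967, -0.252, -0.021], [-0.252, -0.968, 0.009], [-0.022, -0.004, -1.0]]
contact_force: [-0.6, -0.4, 0.9]
grip_width: 0.0597
```

Run:
```python
from log import *
to(.679,-.1425,.138,-105.4)
crop("side",240,100,360,220,5,"pics/s3.png")
```

```text
t 2.8 p [ 0.6818 -0.1417  0.2082] phiy -104.62 q [-0.306  0.485  1.233  0.003  1.446  1.519] F [-0.62 -0.35  0.86] Tq [0.   0.01 0.01] w 0.0597
units [-0.02  0.03  1.4 ] norm mm 70.21500978467874
roll 0.014
```

View pics/s3.png

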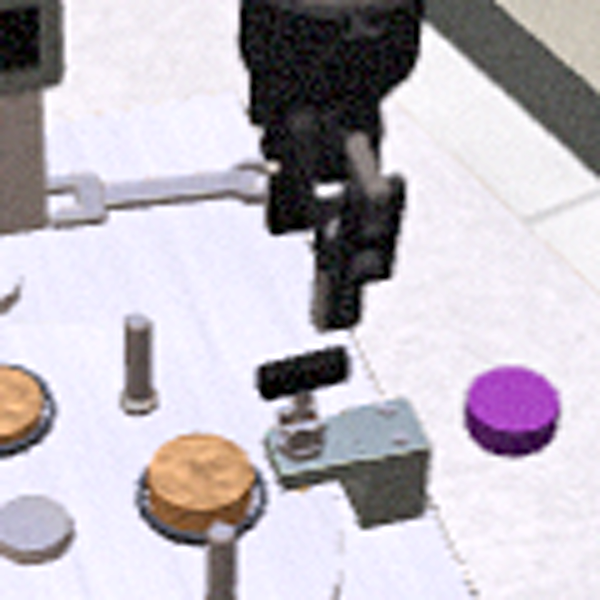

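>>> send_rows([
  [0,0,0.4],
  [0,0,0.4],
  [0,0,0.3],
  [0,0,0.15],
  [0,0,0],
], claw=[70,70,70,70,70], roll=[0.01,0,0,0,0])

```text
t: 3.35
position: [0.6877, -0.1414, 0.1543]
ee_rot: [[0.966, -0.257, -0.004], [-0.257, -0.966, 0.005], [-0.005, -0.003, -1.0]]
contact_force: [0.0, -0.4, -0.3]
grip_width: 0.0598
```

Run:
```python
from log import *
to(.679,-.1425,.138,-105.4)
crop("side",240,100,360,220,5,"pics/s4.png")
```

```text
t 3.35 p [ 0.6877 -0.1414  0.1543] phiy -104.88 q [-0.303  0.513  1.318  0.003  1.316  1.526] F [ 0.01 -0.42 -0.33] Tq [ 0.03 -0.02 -0.04] w 0.0598
units [-0.16  0.07  0.33] norm mm 18.477716902988455
roll 0.009
```

View pics/s4.png

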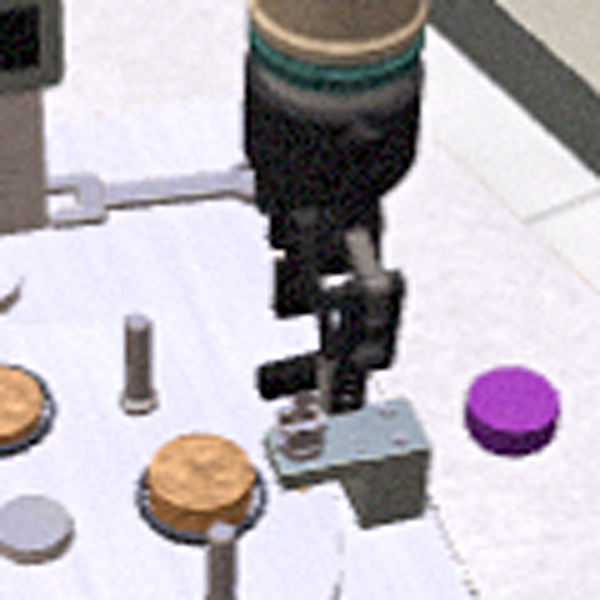

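>>> send_rows([
  [-0.1,0.05,0.15],
  [-0.1,0.02,0.15],
  [-0.05,0,0.1],
  [0,0,0],
], claw=[70,70,70,70], roll=[0.01,0,0,0])

```text
t: 3.8
position: [0.6754, -0.142, 0.1369]
ee_rot: [[0.964, -0.267, 0.002], [-0.267, -0.964, 0.003], [0.001, -0.003, -1.0]]
contact_force: [0.7, 0.0, 0.4]
grip_width: 0.06
```

Run:
```python
from log import *
to(.679,-.1425,.138,-105.4)
crop("side",240,100,360,220,5,"pics/s5.png")
```

```text
t 3.8 p [ 0.6754 -0.142   0.1369] phiy -105.48 q [-0.31   0.504  1.379  0.003  1.258  1.53 ] F [0.74 0.03 0.42] Tq [-0.   -0.04 -0.  ] w 0.06
units [ 0.07 -0.01 -0.02] norm mm 3.807982971257738
roll -0.001
```

View pics/s5.png

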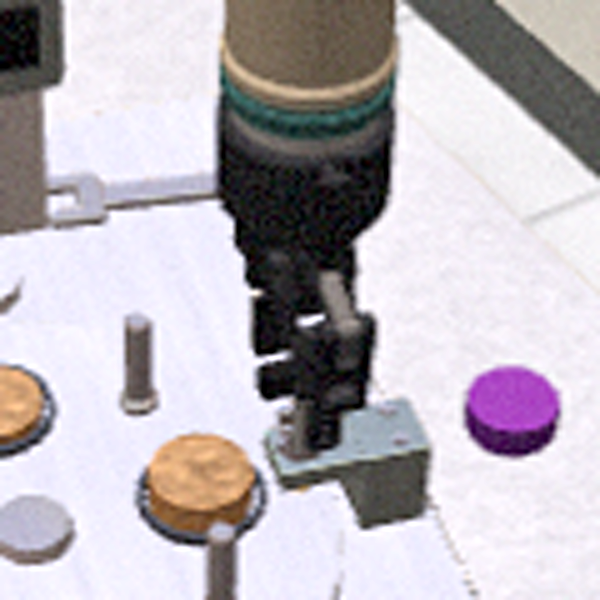

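>>> send_rows([
  [0.06,0,0],
  [0,0,0],
  [0,0,0],
  [0,0,0],
  [0,0,0],
  [0,0,0],
], claw=[40,20,5,0,0,0], roll=[0,0,0,0,0,0], squeeze=40)

```text
t: 4.45
position: [0.6803, -0.1418, 0.1382]
ee_rot: [[0.964, -0.266, 0.005], [-0.266, -0.964, 0.004], [0.004, -0.005, -1.0]]
contact_force: [-0.0, 1.2, -0.6]
grip_width: 0.0112
```

Run:
```python
from log import *
to(.679,-.1425,.138,-105.4)
crop("side",240,100,360,220,5,"pics/s6.png")
```

```text
t 4.45 p [ 0.6803 -0.1418  0.1382] phiy -105.45 q [-0.308  0.508  1.368  0.005  1.262  1.531] F [-0.01  1.19 -0.58] Tq [0.09 0.05 0.  ] w 0.0112
units [-0.02  0.02  0.  ] norm mm 1.5240645265975865
roll -0.001
```

View pics/s6.png

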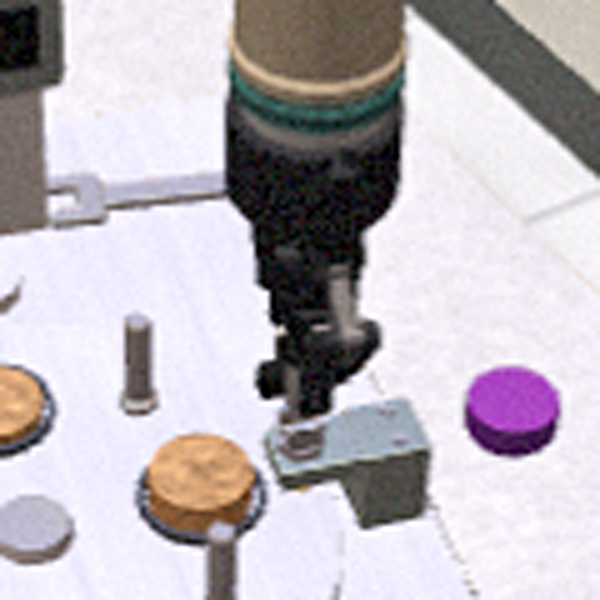

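>>> send_rows([
  [0,0,0],
  [0,0,-0.08],
  [0,0,-0.08],
  [0,0,-0.07],
  [0,0,0],
], claw=[0,0,0,0,0], roll=[0,0,0,0,0], squeeze=60)

```text
t: 5.0
position: [0.6803, -0.1418, 0.1459]
ee_rot: [[0.964, -0.267, 0.002], [-0.267, -0.964, 0.005], [0.001, -0.006, -1.0]]
contact_force: [2.7, 0.8, -8.5]
grip_width: 0.0107
```

Run:
```python
from log import *
to(.679,-.1425,.1495,-105.4)
crop("side",240,100,360,220,5,"pics/s7.png")
```

```text
t 5.0 p [ 0.6803 -0.1418  0.1459] phiy -105.47 q [-0.309  0.505  1.354  0.006  1.282  1.531] F [ 2.7   0.82 -8.53] Tq [-0.02 -0.45  0.03] w 0.0107
units [-0.02  0.02 -0.07] norm mm 3.8433241184723896
roll -0.001
```

View pics/s7.png

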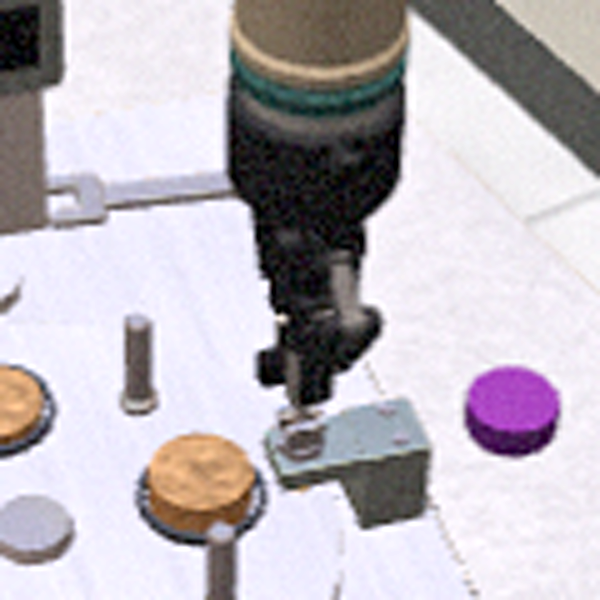

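>>> send_rows([
  [0,0,-0.08],
  [0,0,-0.06],
  [0,0,0],
], claw=[0,0,0], roll=[0,0,0])

```text
t: 5.35
position: [0.6802, -0.1418, 0.1511]
ee_rot: [[0.964, -0.267, 0.001], [-0.267, -0.964, 0.006], [-0.001, -0.006, -1.0]]
contact_force: [3.6, 0.9, -9.7]
grip_width: 0.0106
```

>>> send_rows([
  [0,0,0],
  [0,0,0],
  [0,0,0],
  [0,0,0],
], claw=[0,0,0,0], roll=[-0.1,-0.12,-0.12,0])

```text
t: 5.75
position: [0.6802, -0.1416, 0.1508]
ee_rot: [[0.997, 0.082, 0.0], [0.082, -0.997, 0.006], [0.001, -0.006, -1.0]]
contact_force: [3.4, 1.2, -9.9]
grip_width: 0.011
```

Run:
```python
from log import *
to(.679,-.1425,.150,-105.4)
```

```text
t 5.75 p [ 0.6802 -0.1416  0.1508] phiy -85.3 q [-0.309  0.502  1.346  0.006  1.295  1.178] F [ 3.42  1.22 -9.9 ] Tq [ 0.02 -0.56  0.05] w 0.011
units [-0.03  0.02  0.02] norm mm 1.7026198129338588
roll 0.351
```

>>> send_rows([
  [0,0,0],
  [0,0,0],
  [0,0,0],
  [0,0,0],
  [0,0,0],
  [0,0,0],
  [0,0,0],
], claw=[0,0,0,0,0,0,0], roll=[-0.12,-0.12,-0.12,-0.12,-0.12,-0.1,0])

```text
t: 6.45
position: [0.6801, -0.1413, 0.1508]
ee_rot: [[0.704, 0.71, 0.0], [0.71, -0.704, 0.007], [0.005, -0.005, -1.0]]
contact_force: [4.0, 0.5, -9.8]
grip_width: 0.0106
```

Run:
```python
from log import *
to(.679,-.1425,.146,-105.4)
crop("side",240,100,360,220,5,"pics/s8.png")
```

```text
t 6.45 p [ 0.6801 -0.1413  0.1508] phiy -44.74 q [-0.309  0.502  1.346  0.007  1.295  0.47 ] F [ 3.99  0.51 -9.76] Tq [ 0.02 -0.57 -0.03] w 0.0106
units [-0.03  0.    0.09] norm mm 5.030006069113475
roll 1.059
```

View pics/s8.png

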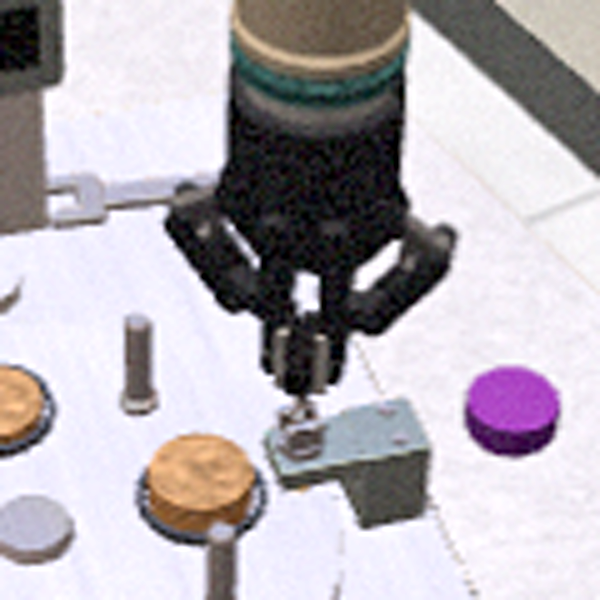

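>>> send_rows([
  [0,0,0.06],
  [0,0,0],
  [0,0,0],
  [0,0,0],
  [0,0,0],
  [0,0,0],
], claw=[0,0,40,60,60,60], roll=[0,0,0,0,0,0])

```text
t: 7.1
position: [0.6798, -0.1429, 0.1536]
ee_rot: [[0.71, 0.704, 0.004], [0.704, -0.71, 0.003], [0.005, 0.0, -1.0]]
contact_force: [0.0, -0.1, -0.7]
grip_width: 0.0513
```

>>> send_rows([
  [0,0,-0.3],
  [0,0,-0.5],
  [0,0,-0.7],
  [0,0,-0.5],
  [0,0,-0.3],
  [0,0,0],
], claw=[60,60,60,60,60,60], roll=[0,0,0,0,0,0])

```text
t: 7.7
position: [0.6781, -0.1439, 0.2764]
ee_rot: [[0.711, 0.703, 0.005], [0.703, -0.711, 0.001], [0.004, 0.002, -1.0]]
contact_force: [-0.6, -0.0, -0.4]
grip_width: 0.0513
```

Run:
```python
from log import *
x,y=C+.1*np.array([np.cos(np.radians(-45)+yw),np.sin(np.radians(-45)+yw)]);print(x,y)
to(x,y,.2,29.6-180)
to(x,y,.2,29.6)
crop("side",160,120,360,270,4,"pics/s9.png")
```

```text
t 7.7 p [ 0.6781 -0.1439  0.2764] phiy -45.36 q [-0.311  0.439  1.144  0.003  1.554  0.481] F [-0.65 -0.03 -0.45] Tq [-0.02  0.02 -0.03] w 0.0513
0.6033941866584231 -0.19464949295052192
units [-1.78 -0.33  1.52] norm mm 118.33678482335652
roll 1.833
units [-1.78 -0.33  1.52] norm mm 118.33678482335652
roll -1.308
```

View pics/s9.png

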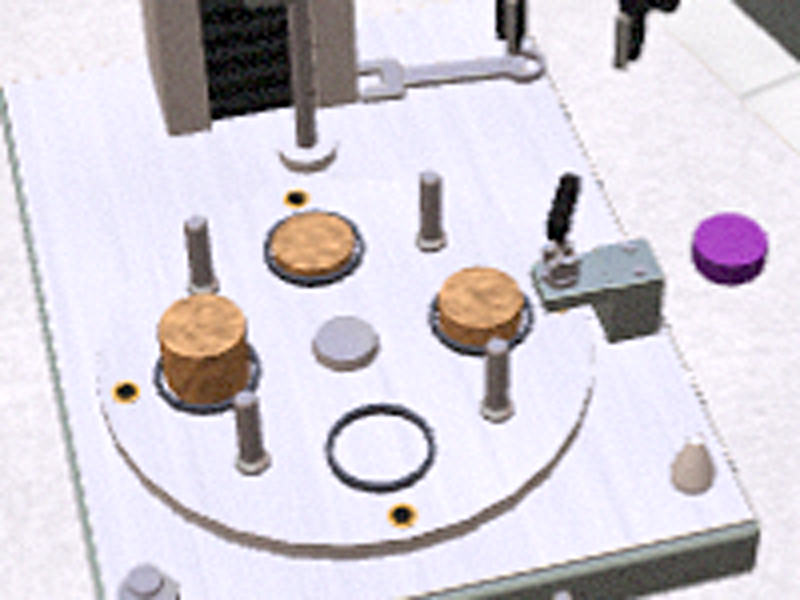

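The handle is parked: at crop (565,205) it is raised and twisted. Next is post_far, at crop (497,350), which I'll turn clockwise.

>>> send_rows([
  [-0.6,-0.11,0],
  [-0.6,-0.11,0],
  [-0.58,-0.11,0],
  [0,0,0],
  [0,0,0],
  [0,0,0],
  [0,0,0],
  [0,0,0],
], claw=[60,60,60,60,60,60,60,60], roll=[0,0,0,-0.14,-0.14,-0.14,-0.14,-0.14])

```text
t: 8.55
position: [0.5936, -0.1944, 0.2635]
ee_rot: [[0.065, 0.998, -0.015], [0.998, -0.065, 0.008], [0.007, -0.016, -1.0]]
contact_force: [0.2, -0.3, -0.4]
grip_width: 0.0514
```

>>> send_rows([
  [0,0,0.3],
  [0,0,0.3],
  [0,0,0.3],
  [0,0,0.3],
  [0,0,0],
  [0,0,0],
], claw=[60,60,60,60,60,60], roll=[-0.14,-0.14,-0.14,-0.14,-0.05,0])

```text
t: 9.15
position: [0.5871, -0.192, 0.1927]
ee_rot: [[-0.541, 0.841, -0.029], [0.841, 0.541, 0.014], [0.027, -0.017, -0.999]]
contact_force: [0.2, 0.2, 0.4]
grip_width: 0.051
```

Run:
```python
from log import *
x,y=.6032,-.1947
to(x,y,.12,29.6)
crop("side",160,120,360,270,4,"pics/s10.png")
```

```text
t 9.15 p [ 0.5871 -0.192   0.1927] phiy 32.76 q [-4.290e-01  3.790e-01  1.447e+00  1.000e-03  1.348e+00 -1.001e+00] F [0.17 0.23 0.35] Tq [-0.02 -0.05 -0.  ] w 0.051
units [-0.26  0.27  1.44] norm mm 74.51940233104908
roll 0.055
```

View pics/s10.png

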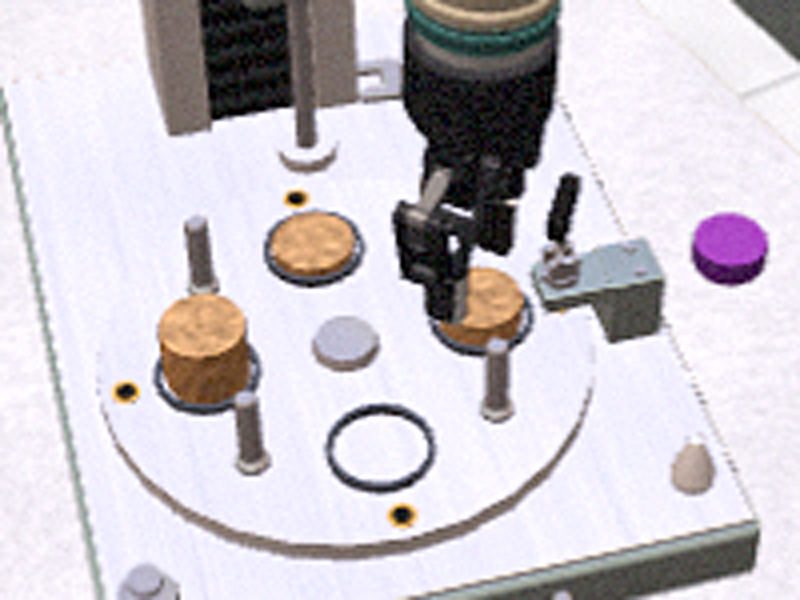

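>>> send_rows([
  [-0.2,0.27,0.1],
  [0,0,0],
  [0,0,0],
], claw=[60,60,60], roll=[0.05,0,0])

```text
t: 9.5
position: [0.6023, -0.1927, 0.186]
ee_rot: [[-0.494, 0.869, -0.032], [0.869, 0.495, 0.015], [0.029, -0.021, -0.999]]
contact_force: [-0.4, 0.8, -0.2]
grip_width: 0.0513
```

Run:
```python
from log import *
x,y=.6032,-.1947
to(x,y,.12,29.6)
crop("side",160,120,360,270,4,"pics/s11.png")
```

```text
t 9.5 p [ 0.6023 -0.1927  0.186 ] phiy 29.64 q [-4.200e-01  4.070e-01  1.419e+00  1.000e-03  1.351e+00 -9.370e-01] F [-0.44  0.77 -0.16] Tq [-0.02 -0.03 -0.01] w 0.0513
units [-0.08  0.02  1.32] norm mm 66.07480691514492
roll 0.001
```

View pics/s11.png

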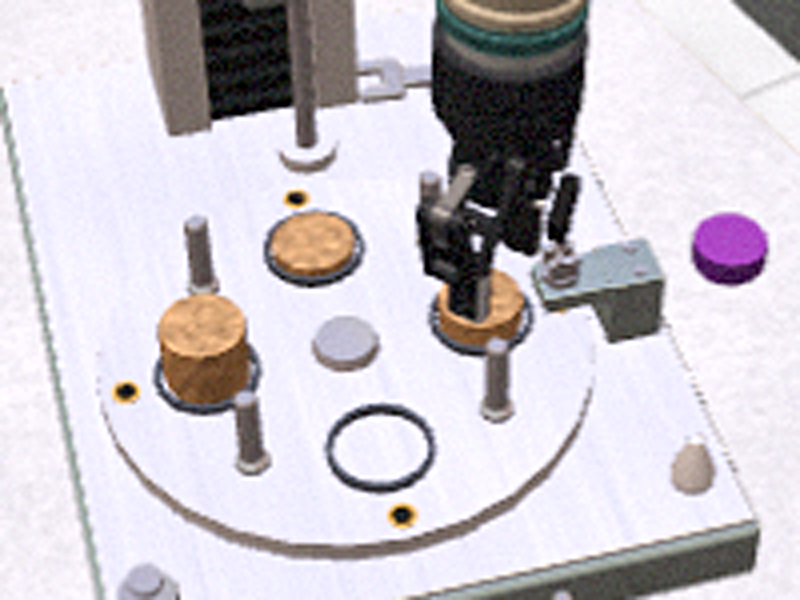

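>>> send_rows([
  [-0.08,0,0.3],
  [0,0,0.3],
  [0,0,0.2],
  [0,0,0],
], claw=[60,60,60,60], roll=[0,0,0,0])

```text
t: 9.95
position: [0.6016, -0.1962, 0.1437]
ee_rot: [[-0.494, 0.869, -0.032], [0.869, 0.495, 0.014], [0.028, -0.021, -0.999]]
contact_force: [-0.1, 1.1, 0.4]
grip_width: 0.0513
```

Run:
```python
from log import *
x,y=.6032,-.1947
to(x,y,.118,29.6)
crop("side",160,120,360,270,4,"pics/s12.png")
```

```text
t 9.95 p [ 0.6016 -0.1962  0.1437] phiy 29.67 q [-0.425  0.436  1.48  -0.     1.26  -0.942] F [-0.06  1.05  0.41] Tq [-0.01  0.02 -0.03] w 0.0513
units [-0.    0.05  0.51] norm mm 25.770795868852392
roll 0.001
```

View pics/s12.png

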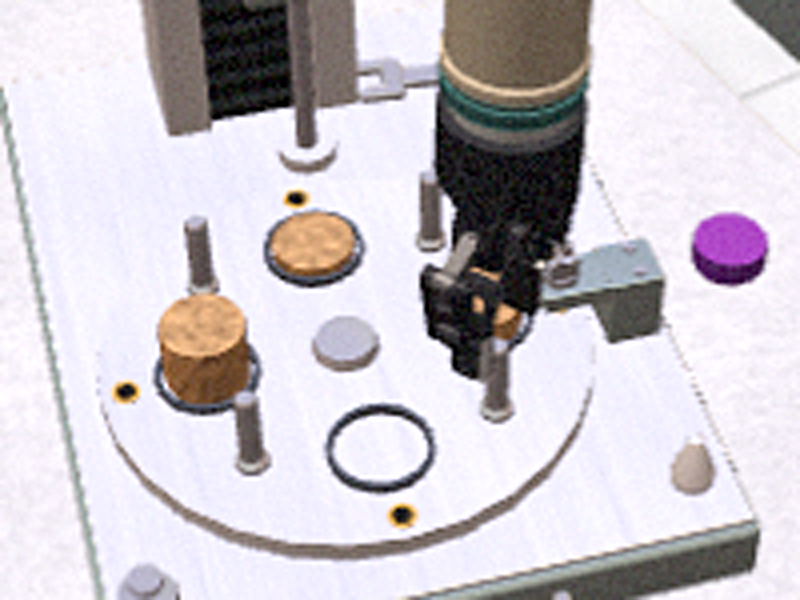

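>>> send_rows([
  [0,0.05,0.2],
  [0,0,0.2],
  [0,0,0.1],
  [0,0,0],
], claw=[60,60,60,60], roll=[0,0,0,0])

```text
t: 10.4
position: [0.6041, -0.195, 0.1181]
ee_rot: [[-0.494, 0.869, -0.029], [0.869, 0.495, 0.013], [0.026, -0.019, -0.999]]
contact_force: [0.2, 0.9, -0.1]
grip_width: 0.0512
```

Run:
```python
from log import *
x,y=.6032,-.1947
to(x,y,.118,29.6)
crop("side",160,120,360,270,4,"pics/s13.png")
crop("top",190,100,390,250,4,"pics/t13.png")
```

```text
t 10.4 p [ 0.6041 -0.195   0.1181] phiy 29.67 q [-0.422  0.458  1.512 -0.     1.204 -0.939] F [ 0.21  0.9  -0.1 ] Tq [ 0.02  0.03 -0.01] w 0.0512
units [ 0.01 -0.01  0.  ] norm mm 0.9762284173996723
roll 0.001
```

View pics/s13.png

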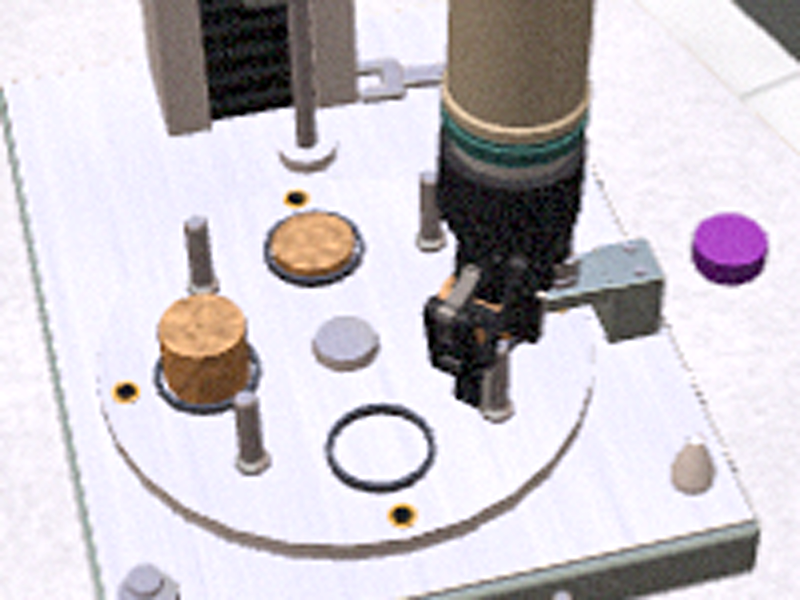

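View pics/t13.png

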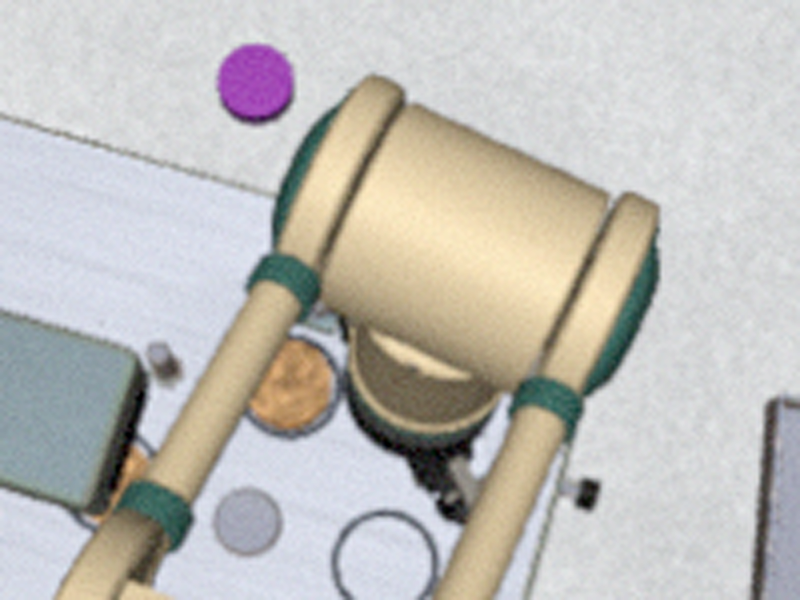

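>>> send_rows([
  [0,0,0],
  [0,0,0],
  [0,0,0],
  [0,0,0],
  [0,0,0],
  [0,0,0],
], claw=[40,25,15,0,0,0], roll=[0,0,0,0,0,0], squeeze=20)

```text
t: 11.1
position: [0.6051, -0.1955, 0.12]
ee_rot: [[-0.494, 0.869, -0.026], [0.869, 0.495, 0.011], [0.023, -0.017, -1.0]]
contact_force: [0.2, -0.6, -0.7]
grip_width: 0.0128
```

Run:
```python
from log import *
for th in (-45,-60,-75,-90,-105,-120,-135):
    a=np.radians(th)+yw;print(th,(C+.1*np.array([np.cos(a),np.sin(a)])).round(4))
```

```text
t 11.1 p [ 0.6051 -0.1955  0.12  ] phiy 29.66 q [-0.422  0.456  1.51  -0.     1.204 -0.939] F [ 0.18 -0.65 -0.66] Tq [ 0.02 -0.04  0.02] w 0.0128
-45 [ 0.6034 -0.1946]
-60 [ 0.5792 -0.2045]
-75 [ 0.5533 -0.2077]
-90 [ 0.5274 -0.2041]
-105 [ 0.5034 -0.194 ]
-120 [ 0.4828 -0.1779]
-135 [ 0.4671 -0.1571]
```

>>> send_rows([
  [0.005,-0.1,0],
  [0.01,-0.2,0],
  [0.01,-0.2,0],
  [0.01,-0.2,0],
  [0.005,-0.1,0],
  [0,0,0],
], claw=[0,0,0,0,0,0], roll=[0.05,0.1,0.1,0.1,0.05,0])

```text
t: 11.7
position: [0.5672, -0.2082, 0.12]
ee_rot: [[-0.104, 0.994, -0.024], [0.994, 0.105, 0.01], [0.013, -0.023, -1.0]]
contact_force: [-1.2, 0.5, -1.5]
grip_width: 0.0128
```

```bash
cat >> log.py <<'E'
def post():
    g=p-.019*R[:,2];  d=p[:2]-C
    print("tcp polar r",np.hypot(*d).round(4),"th",(np.degrees(np.arctan2(d[1],d[0])-yw)).round(2),"jaw th",(np.degrees(np.arctan2(R[1,1],R[0,1])-yw)-90).round(2))
E
python3 - <<'E'
from log import *
post()
crop("side",160,120,360,270,4,"pics/s14.png")
E
```

```text
t 11.7 p [ 0.5672 -0.2082  0.12  ] phiy 6.01 q [-0.466  0.411  1.587 -0.002  1.17  -0.57 ] F [-1.2   0.45 -1.47] Tq [0.05 0.05 0.12] w 0.0128
tcp polar r 0.1014 th -67.13 jaw th -68.59
```

View pics/s14.png

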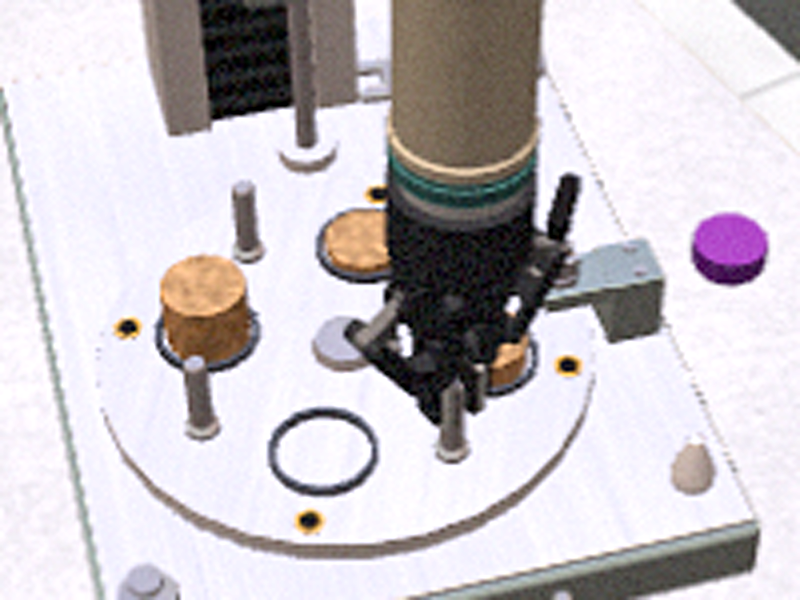

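>>> send_rows([
  [0.01,-0.1,0],
  [0.015,-0.2,0],
  [0.015,-0.2,0],
  [0.015,-0.2,0],
  [0.015,-0.2,0],
  [0.015,-0.2,0],
  [0.005,-0.1,0],
  [0,0,0],
], claw=[0,0,0,0,0,0,0,0], roll=[0.04,0.1,0.1,0.1,0.1,0.1,0.05,0])

```text
t: 12.55
position: [0.5125, -0.1996, 0.1201]
ee_rot: [[0.475, 0.88, -0.019], [0.88, -0.475, 0.001], [-0.008, -0.017, -1.0]]
contact_force: [-2.2, 0.6, -0.5]
grip_width: 0.0129
```

Run:
```python
from log import *
post()
```

```text
t 12.55 p [ 0.5125 -0.1996  0.1201] phiy -28.34 q [-0.493  0.333  1.715 -0.009  1.11   0.006] F [-2.2   0.6  -0.54] Tq [0.09 0.26 0.08] w 0.0129
tcp polar r 0.1009 th -98.92 jaw th -102.94
```

>>> send_rows([
  [0.01,-0.15,0],
  [0.01,-0.2,0],
  [0.015,-0.2,0],
  [0.015,-0.2,0],
  [0.01,-0.2,0],
  [0.005,-0.1,0],
  [0,0,0],
], claw=[0,0,0,0,0,0,0], roll=[0.03,0.08,0.1,0.1,0.1,0.05,0])

```text
t: 13.25
position: [0.476, -0.1718, 0.1201]
ee_rot: [[0.817, 0.577, -0.016], [0.576, -0.817, -0.013], [-0.021, 0.001, -1.0]]
contact_force: [-1.7, 0.7, -1.0]
grip_width: 0.0131
```

Run:
```python
from log import *
post()
p1,d=get_image("side");crop("side",160,120,360,270,4,"pics/s15.png",p1)
```

```text
t 13.25 p [ 0.476  -0.1718  0.1201] phiy -54.79 q [-0.47   0.27   1.813 -0.021  1.067  0.496] F [-1.67  0.68 -0.98] Tq [ 0.11  0.31 -0.03] w 0.0131
tcp polar r 0.1009 th -125.16 jaw th -129.39
```

View pics/s15.png

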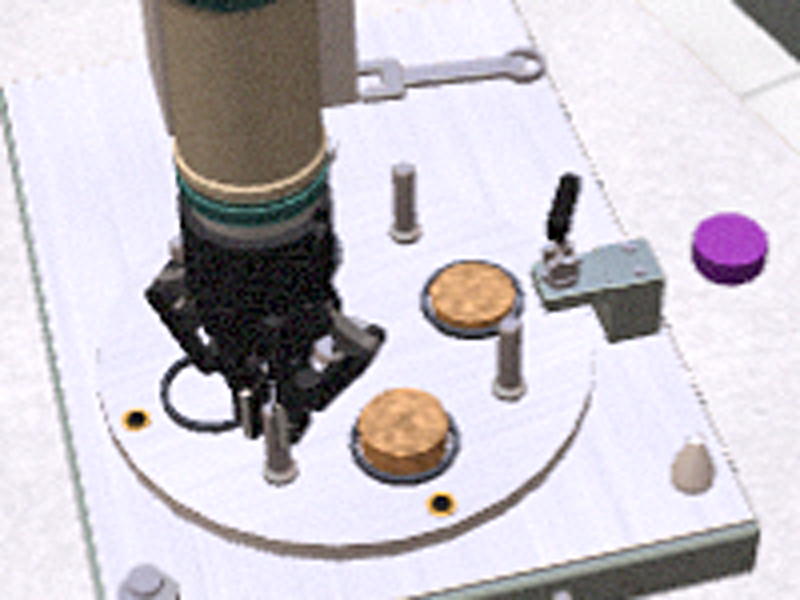

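```bash
cat >> h.py <<'E'
Cs=np.array([.5558,-.107]);ys=-15.353
def holeang(pts):
    for x,y in pts:
        X=onz("side",160+x/4,120+y/4,.085)[:2]-Cs
        print("hole r",np.hypot(*X).round(4),"ang",((np.degrees(np.arctan2(X[1],X[0]))-ys)%360).round(2))
E
python3 - <<'E'
from h import *
holeang([(135.5,419),(441,503.5),(126,391),(402,515)])
E
```

```text
hole r 0.1306 ang 190.11
hole r 0.1305 ang 279.7
hole r 0.1302 ang 180.19
hole r 0.1306 ang 269.77
```

>>> send_rows([
  [0.01,-0.1,0],
  [0.01,-0.14,0],
  [0.005,-0.1,0],
  [0,0,0],
  [0,0,0],
], claw=[0,0,0,0,0], roll=[0.02,0.04,0.03,0,0])

```text
t: 13.8
position: [0.4689, -0.162, 0.1201]
ee_rot: [[0.863, 0.505, -0.017], [0.505, -0.863, -0.021], [-0.025, 0.01, -1.0]]
contact_force: [-2.1, -2.0, -0.9]
grip_width: 0.0129
```

```bash
cat > hd.py <<'E'
from h import *
from log import post
def holes(f):
    p,_=get_image("side");crop("side",160,120,360,270,4,f,p)
    big=cv2.resize(p[120:270,160:360],None,fx=4,fy=4,interpolation=cv2.INTER_CUBIC)
    hsv=cv2.cvtColor(big,cv2.COLOR_RGB2HSV)
    for th in (0,90,180,270):
        a=np.radians(th+ys);pt=np.array([*(Cs+.13*np.array([np.cos(a),np.sin(a)])),.085]);q=(proj("side",pt)[0]-[160,120])*4
        # dark centre within window
        x,y=q.astype(int);w=28
        if x<w or y<w or x>800-w or y>600-w: continue
        sub=hsv[y-w:y+w,x-w:x+w]
        m=((sub[:,:,1]>110)&(sub[:,:,0]<30)|(sub[:,:,2]<50)).astype(np.uint8)
        n,l,st,ce=cv2.connectedComponentsWithStats(m)
        if n<2: continue
        k=1+np.argmax(st[1:,4]);c=ce[k]+[x-w,y-w];print(th,"pred",q.round(1),"seen",c.round(1),"area",st[k,4]);holeang([c])
E
python3 - <<'E'
from hd import *
post();holes("pics/s16.png")
E
```

```text
t 13.8 p [ 0.4689 -0.162   0.1201] phiy -59.66 q [-0.453  0.255  1.835 -0.031  1.057  0.603] F [-2.14 -1.98 -0.89] Tq [-0.17  0.43 -0.05] w 0.0129
tcp polar r 0.101 th -132.09 jaw th -134.26
0 pred [558.8 301.3] seen [564.1 303.1] area 273
hole r 0.1326 ang 359.03
90 pred [296.6 197.7] seen [297.  201.6] area 1897
hole r 0.1265 ang 90.25
180 pred [126.2 390.4] seen [128.1 400.8] area 402
hole r 0.1305 ang 183.6
270 pred [402.7 513.9] seen [414.2 512.1] area 490
hole r 0.1307 ang 272.79
```

View pics/s16.png

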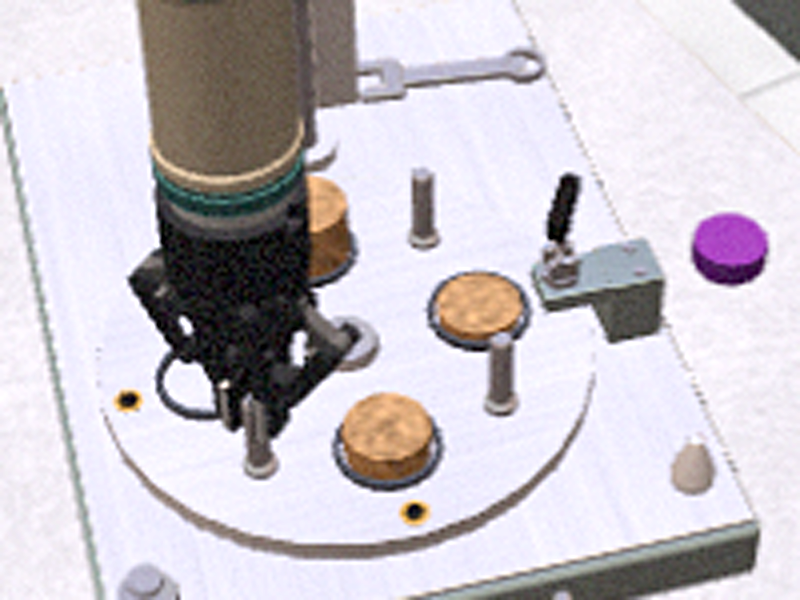

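>>> send_rows([
  [0,-0.08,0],
  [0,-0.06,0],
  [0,0,0],
  [0,0,0],
], claw=[0,0,0,0], roll=[0,0.01,0,0])

```text
t: 14.25
position: [0.4666, -0.1579, 0.1202]
ee_rot: [[0.868, 0.497, -0.015], [0.497, -0.868, -0.025], [-0.025, 0.014, -1.0]]
contact_force: [-2.6, -3.1, -1.2]
grip_width: 0.0129
```

Run:
```python
from hd import *
import hd
post();holes("pics/s17.png")
print("baseline")
o=np.load("side0.npz")["p"];hd.get_image=lambda n:(o,None)
holes("pics/base.png")
```

```text
t 14.25 p [ 0.4666 -0.1579  0.1202] phiy -60.19 q [-0.446  0.249  1.844 -0.033  1.052  0.621] F [-2.64 -3.13 -1.21] Tq [-0.35  0.4  -0.16] w 0.0129
tcp polar r 0.1008 th -134.72 jaw th -134.79
0 pred [558.8 301.3] seen [564.  303.3] area 301
hole r 0.1325 ang 358.98
90 pred [296.6 197.7] seen [294.5 200.2] area 2146
hole r 0.1282 ang 90.77
180 pred [126.2 390.4] seen [125.7 392.9] area 411
hole r 0.1306 ang 180.81
270 pred [402.7 513.9] seen [403.6 514.8] area 500
hole r 0.1307 ang 270.14
baseline
0 pred [558.8 301.3] seen [564.2 303.2] area 293
hole r 0.1327 ang 358.99
90 pred [296.6 197.7] seen [295.7 199.2] area 293
hole r 0.1288 ang 90.36
180 pred [126.2 390.4] seen [125.7 391.9] area 431
hole r 0.1305 ang 180.48
270 pred [402.7 513.9] seen [401.8 515.1] area 497
hole r 0.1306 ang 269.72
```

>>> send_rows([
  [0,-0.02,0],
  [0,0,0],
  [0,0,0],
  [0,0,0],
  [0,0,0],
  [0,0,0],
], claw=[0,0,25,50,60,60], roll=[0,0,0,0,0,0])

```text
t: 14.9
position: [0.4692, -0.1559, 0.121]
ee_rot: [[0.868, 0.497, -0.009], [0.497, -0.868, -0.023], [-0.019, 0.016, -1.0]]
contact_force: [0.6, -1.1, 0.7]
grip_width: 0.0512
```

>>> send_rows([
  [0,0,-0.3],
  [0,0,-0.6],
  [0,0,-0.8],
  [0,0,-0.8],
  [0,0,-0.3],
  [0,0,0],
], claw=[60,60,60,60,60,60], roll=[0,0,0,0,0,0])

```text
t: 15.5
position: [0.4709, -0.1511, 0.2656]
ee_rot: [[0.867, 0.498, -0.009], [0.498, -0.867, -0.02], [-0.017, 0.013, -1.0]]
contact_force: [0.3, 0.4, -0.1]
grip_width: 0.0515
```

Run:
```python
from hd import *
from log import *
holes("pics/s18.png")
to(.6797,-.1425,.25,-44.74)
```

```text
t 15.5 p [ 0.4709 -0.1511  0.2656] phiy -60.14 q [-0.435  0.137  1.604 -0.022  1.401  0.618] F [ 0.35  0.35 -0.11] Tq [ 0.02 -0.03  0.02] w 0.0515
0 pred [558.8 301.3] seen [564.3 303.1] area 299
hole r 0.1327 ang 359.01
90 pred [296.6 197.7] seen [294.3 195.2] area 2770
hole r 0.1326 ang 90.37
180 pred [126.2 390.4] seen [125.7 392.1] area 430
hole r 0.1305 ang 180.53
270 pred [402.7 513.9] seen [402.3 515.1] area 505
hole r 0.1307 ang 269.83
units [3.71 1.93 0.27] norm mm 209.56517405216263
roll -0.269
```

View pics/s18.png

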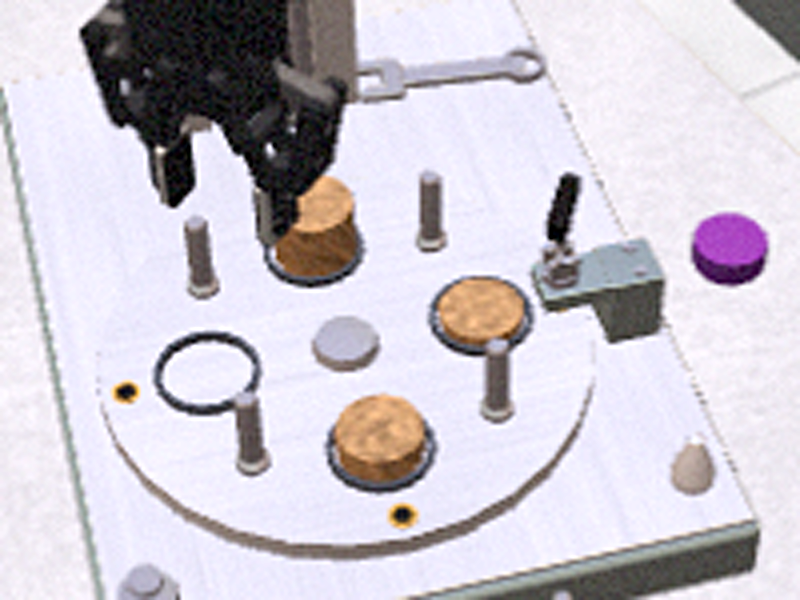

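Run:
```python
from log import *
to(.522,-.2235,.26)
d=R.T@(np.array([.6475,-.258,0])-np.array([.522,-.2235,0]))/.05;print(d.round(2))
d=R.T@(np.array([.6797,-.1425,0])-np.array([.6475,-.258,0]))/.05;print(d.round(2))
```

```text
t 15.55 p [ 0.4705 -0.1509  0.2646] phiy -60.14 q [-0.435  0.137  1.606 -0.022  1.4    0.618] F [-0.39 -0.98  0.74] Tq [-0.01  0.02 -0.05] w 0.0511
units [0.17 1.77 0.11] norm mm 89.12724050451314
[ 1.83  1.85 -0.01]
[ 1.71 -1.68 -0.05]
```

>>> send_rows([
  [0.05,0.5,0],
  [0.05,0.6,0],
  [0.05,0.6,0],
  [0.3,0.4,0],
  [0.5,0.5,0],
  [0.5,0.5,0],
  [0.5,0.5,0],
  [0.1,0,0],
], claw=[60,60,60,60,60,60,60,60], roll=[0,0,0,0,0,0,0,0])

```text
t: 16.35
position: [0.6485, -0.2564, 0.2469]
ee_rot: [[0.867, 0.497, -0.03], [0.497, -0.867, -0.007], [-0.029, -0.009, -1.0]]
contact_force: [-0.6, -0.4, -0.1]
grip_width: 0.0514
```

Run:
```python
from log import *
to(.6797,-.1425,.25,-44.74)
```

```text
t 16.35 p [ 0.6485 -0.2564  0.2469] phiy -60.17 q [-0.466  0.473  1.16  -0.02   1.533  0.585] F [-0.58 -0.4  -0.06] Tq [ 0.03 -0.   -0.02] w 0.0514
units [ 1.67 -1.67 -0.1 ] norm mm 118.13262245783326
roll -0.269
```

>>> send_rows([
  [0.55,-0.55,0],
  [0.55,-0.55,0],
  [0.5,-0.5,0],
  [0,0,0],
  [0,0,0],
  [0,0,0],
], claw=[60,60,60,60,60,60], roll=[0,0,0,-0.13,-0.13,0])

```text
t: 16.95
position: [0.6739, -0.1404, 0.2302]
ee_rot: [[0.703, 0.709, -0.053], [0.71, -0.704, 0.002], [-0.036, -0.039, -0.999]]
contact_force: [-0.2, 0.5, -0.4]
grip_width: 0.0511
```

Run:
```python
from log import *
to(.6797,-.1425,.2,-44.74)
crop("side",240,100,360,220,5,"pics/s19.png")
```

```text
t 16.95 p [ 0.6739 -0.1404  0.2302] phiy -44.81 q [-0.299  0.48   1.188 -0.013  1.524  0.483] F [-0.17  0.47 -0.43] Tq [-0.04 -0.02  0.04] w 0.0511
units [0.07 0.14 0.6 ] norm mm 30.855775713598206
roll -0.001
```

View pics/s19.png

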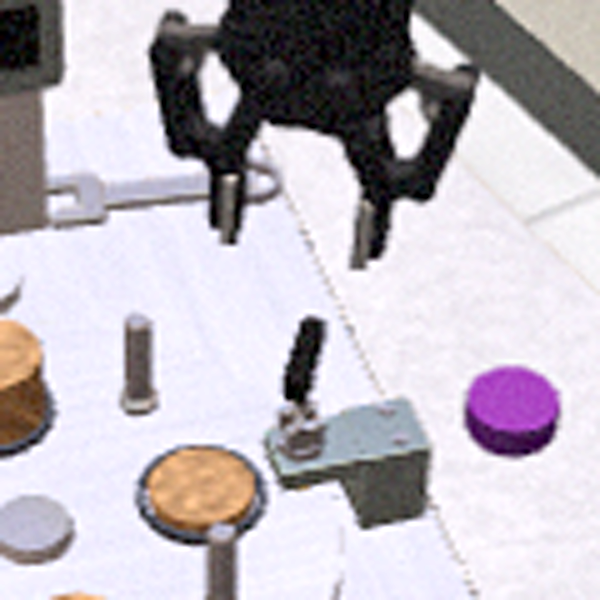

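>>> send_rows([
  [0.05,0.1,0.3],
  [0,0,0.3],
  [0,0,0.2],
  [0,0,0],
  [0,0,0],
], claw=[60,60,60,60,60], roll=[0,0,0,0,0])

```text
t: 17.5
position: [0.6753, -0.144, 0.1835]
ee_rot: [[0.712, 0.7, -0.058], [0.701, -0.713, 0.003], [-0.039, -0.043, -0.998]]
contact_force: [0.8, -0.5, -0.3]
grip_width: 0.0515
```

Run:
```python
from log import *
to(.6800,-.1420,.147,-44.74)
crop("side",240,100,360,220,5,"pics/s20.png")
```

```text
t 17.5 p [ 0.6753 -0.144   0.1835] phiy -45.54 q [-0.303  0.508  1.255 -0.014  1.435  0.493] F [ 0.78 -0.49 -0.26] Tq [ 0.03 -0.   -0.03] w 0.0515
units [0.12 0.07 0.72] norm mm 36.85597396067003
roll -0.014
```

View pics/s20.png

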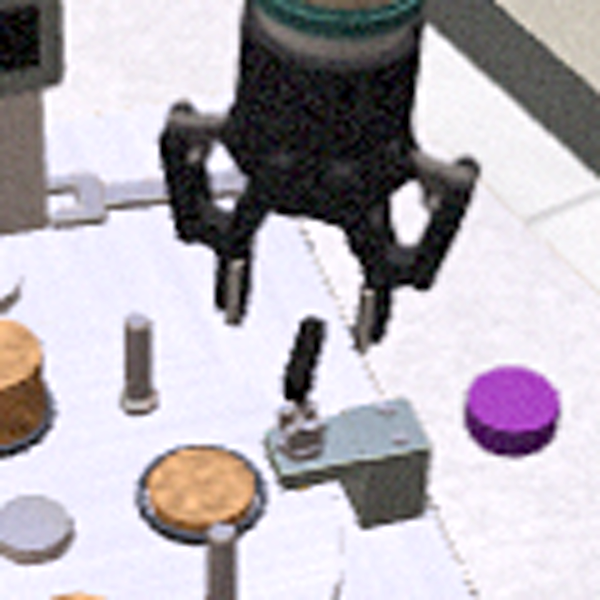

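>>> send_rows([
  [0.08,0.07,0.25],
  [0,0,0.25],
  [0,0,0.2],
  [0,0,0],
], claw=[60,60,60,60], roll=[-0.01,0,0,0])

```text
t: 17.95
position: [0.6795, -0.1439, 0.1462]
ee_rot: [[0.705, 0.707, -0.056], [0.708, -0.706, 0.003], [-0.038, -0.042, -0.998]]
contact_force: [0.8, 0.2, 0.0]
grip_width: 0.0511
```

Run:
```python
from log import *
to(.6795,-.1420,.147,-44.74)
crop("side",240,100,360,220,5,"pics/s21.png")
```

```text
t 17.95 p [ 0.6795 -0.1439  0.1462] phiy -44.96 q [-0.301  0.534  1.301 -0.014  1.36   0.486] F [0.84 0.19 0.03] Tq [-0.02 -0.04  0.03] w 0.0511
units [ 0.03 -0.03 -0.02] norm mm 2.1132543873782663
roll -0.004
```

View pics/s21.png

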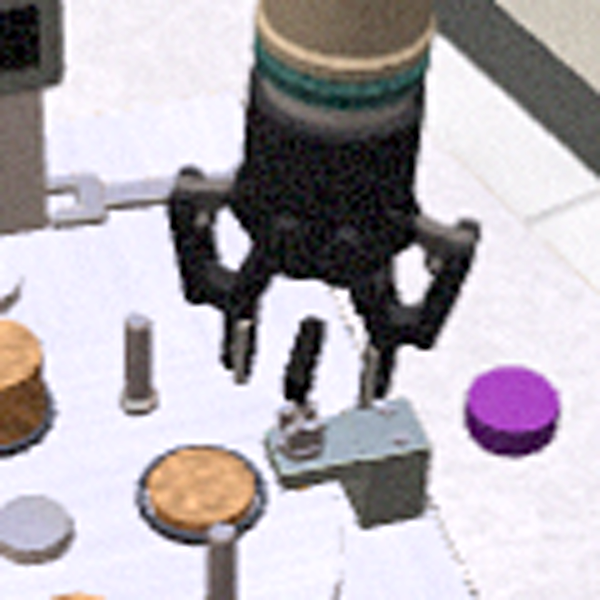

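>>> send_rows([
  [0.02,-0.03,0],
  [0,0,0],
  [0,0,0],
  [0,0,0],
  [0,0,0],
  [0,0,0],
], claw=[40,20,5,0,0,0], roll=[0,0,0,0,0,0], squeeze=50)

```text
t: 18.6
position: [0.6792, -0.1415, 0.1479]
ee_rot: [[0.705, 0.707, -0.055], [0.708, -0.706, 0.003], [-0.037, -0.041, -0.998]]
contact_force: [-1.1, 1.3, -1.6]
grip_width: 0.0111
```

Run:
```python
from log import *
to(.6795,-.1420,.147,-105.45)
crop("side",240,100,360,220,5,"pics/s22.png")
```

```text
t 18.6 p [ 0.6792 -0.1415  0.1479] phiy -44.94 q [-0.298  0.532  1.302 -0.014  1.361  0.488] F [-1.15  1.3  -1.63] Tq [-0.12 -0.09 -0.02] w 0.0111
units [-0.    0.01  0.02] norm mm 1.0791073091277104
roll 1.056
```

View pics/s22.png

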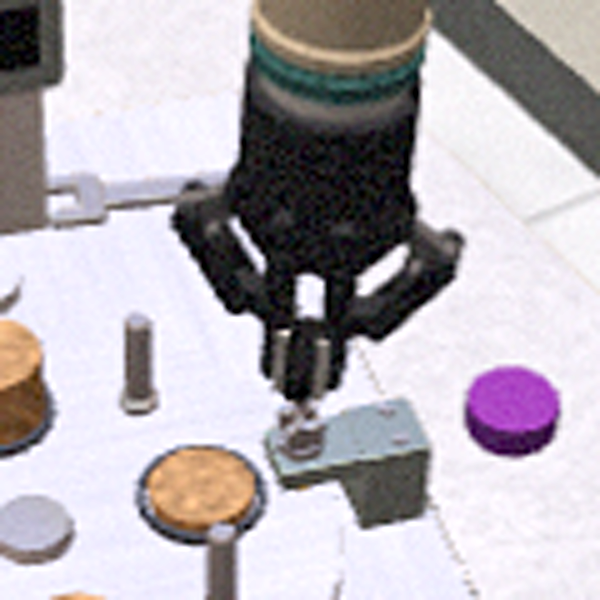

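>>> send_rows([
  [0,0,-0.04],
  [0,0,0],
  [0,0,0],
  [0,0,0],
  [0,0,0],
  [0,0,0],
], claw=[0,0,0,0,0,0], roll=[0,0.1,0.12,0.12,0.12,0])

```text
t: 19.25
position: [0.6792, -0.1415, 0.1478]
ee_rot: [[0.951, 0.304, -0.057], [0.305, -0.952, 0.004], [-0.053, -0.021, -0.998]]
contact_force: [-0.4, -0.1, -1.5]
grip_width: 0.0111
```

Run:
```python
from log import *
to(.6795,-.1420,.147,-105.45)
```

```text
t 19.25 p [ 0.6792 -0.1415  0.1478] phiy -72.29 q [-0.299  0.533  1.3   -0.013  1.364  0.965] F [-0.43 -0.1  -1.5 ] Tq [ 0.05 -0.17 -0.03] w 0.0111
units [0.   0.01 0.02] norm mm 0.9553723190149055
roll 0.579
```

>>> send_rows([
  [0,0,0],
  [0,0,0],
  [0,0,0],
  [0,0,0],
  [0,0,0],
  [0,0,0],
  [0,0,0],
], claw=[0,0,0,0,0,0,0], roll=[0.12,0.12,0.12,0.12,0.08,0.02,0])

```text
t: 19.95
position: [0.6792, -0.1416, 0.1412]
ee_rot: [[0.96, -0.272, -0.061], [-0.272, -0.962, 0.007], [-0.06, 0.009, -0.998]]
contact_force: [0.6, -0.7, -7.3]
grip_width: 0.0107
```

Run:
```python
from log import *
to(.6795,-.1420,.138,-105.45)
crop("side",240,100,360,220,5,"pics/s23.png")
```

```text
t 19.95 p [ 0.6792 -0.1416  0.1412] phiy -105.77 q [-0.3    0.54   1.305 -0.011  1.357  1.549] F [ 0.58 -0.71 -7.31] Tq [ 0.13 -0.53  0.04] w 0.0107
units [0.01 0.01 0.06] norm mm 3.2394310996384976
roll -0.006
```

View pics/s23.png

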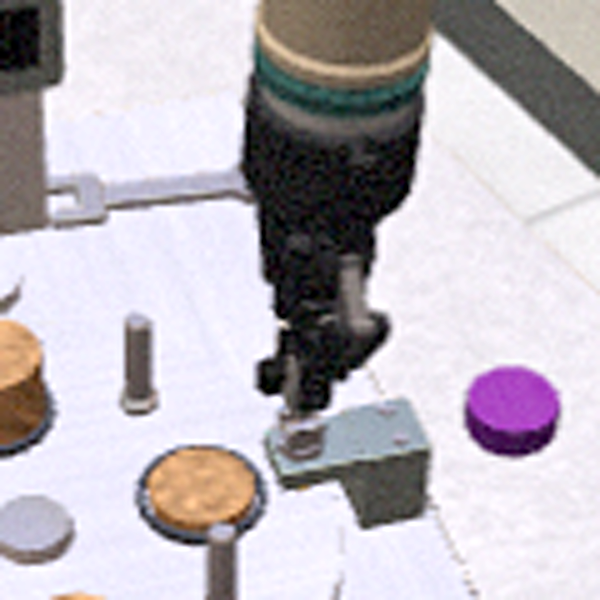

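>>> send_rows([
  [0,0,0.05],
  [0,0,0.03],
  [0,0,0],
  [0,0,0],
], claw=[0,0,0,0], roll=[0,0,0,0])

```text
t: 20.4
position: [0.6792, -0.1416, 0.1393]
ee_rot: [[0.962, -0.268, -0.058], [-0.268, -0.963, 0.007], [-0.058, 0.009, -0.998]]
contact_force: [1.2, -0.1, -4.9]
grip_width: 0.0108
```

Run:
```python
from log import *
```

```text
t 20.4 p [ 0.6792 -0.1416  0.1393] phiy -105.54 q [-0.3    0.54   1.31  -0.011  1.35   1.545] F [ 1.21 -0.14 -4.92] Tq [ 0.17 -0.34  0.  ] w 0.0108
```

>>> send_rows([
  [0,0,0.02],
  [0,0,0],
  [0,0,0],
  [0,0,0],
  [0,0,0],
], claw=[0,30,50,60,60], roll=[0,0,0,0,0])

```text
t: 20.9
position: [0.6803, -0.1422, 0.1413]
ee_rot: [[0.962, -0.267, -0.055], [-0.267, -0.964, 0.005], [-0.054, 0.01, -0.998]]
contact_force: [-0.0, 0.5, -0.4]
grip_width: 0.0514
```

>>> send_rows([
  [0,0,-0.3],
  [0,0,-0.5],
  [0,0,-0.7],
  [0,0,-0.5],
  [0,0,-0.3],
  [0,0,0],
], claw=[60,60,60,60,60,60], roll=[0,0,0,0,0,0])

```text
t: 21.5
position: [0.6864, -0.1427, 0.2592]
ee_rot: [[0.962, -0.267, -0.057], [-0.267, -0.964, 0.005], [-0.056, 0.011, -0.998]]
contact_force: [-0.1, 0.2, 1.2]
grip_width: 0.0513
```

Run:
```python
from hd import *
holes("pics/s24.png")
a=cv2.imread("pics/base.png")[150:330,480:700];b=cv2.imread("pics/s24.png")[150:330,480:700]
cv2.imwrite("pics/cmp.png",cv2.resize(np.hstack([a,b]),None,fx=1.8,fy=1.8))
from h import *
p,_=get_image("top");crop("top",190,100,390,250,4,"pics/t24.png",p)
```

```text
t 21.5 p [ 0.6864 -0.1427  0.2592] phiy -105.47 q [-0.298  0.494  1.095 -0.012  1.608  1.543] F [-0.12  0.17  1.15] Tq [ 0.   -0.04 -0.02] w 0.0513
0 pred [558.8 301.3] seen [564.5 303.1] area 305
hole r 0.1329 ang 358.99
90 pred [296.6 197.7] seen [298.9 202.2] area 1476
hole r 0.1256 ang 89.77
180 pred [126.2 390.4] seen [125.7 392. ] area 432
hole r 0.1305 ang 180.51
270 pred [402.7 513.9] seen [402.3 515. ] area 504
hole r 0.1307 ang 269.83
```

View pics/s24.png

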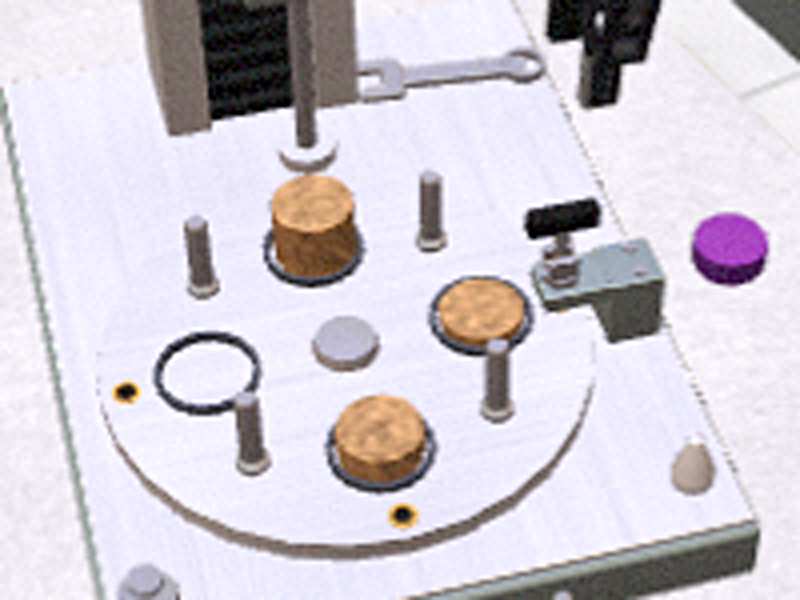

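View pics/cmp.png

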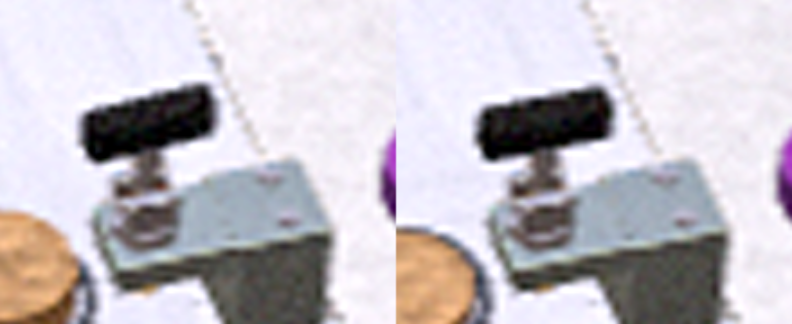

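Run:
```python
from h import *
o=np.load("side0.npz")["p"];n,_=get_image("side")
for im in(o,n):
    big=cv2.resize(im[160:190,285:315],None,fx=4,fy=4,interpolation=cv2.INTER_CUBIC).max(2)
    m=(big<45).astype(np.uint8);k,l,st,ce=cv2.connectedComponentsWithStats(m);i=1+np.argmax(st[1:,4])
    print("bar centroid px",(ce[i]/4+[285,160]).round(2),st[i,4], cv2.minAreaRect(np.argwhere(l==i)[:,::-1].astype(np.float32)))
print(proj("side",[[.679,-.1425,.155],[.679,-.1425,.164]]))
```

```text
bar centroid px [300.43 174.7 ] 1876 ((61.90199661254883, 59.22286605834961), (28.955547332763672, 72.87578582763672), 76.86598205566406)
bar centroid px [300.48 174.69] 1894 ((61.884620666503906, 58.92308044433594), (28.43684196472168, 73.93578338623047), 78.69007110595703)
[[300.12036553 174.66834595]
 [300.24601984 171.80706672]]
```

The bar's centroid is at the same height as at the start (174.69 against 174.70 px; parked would read about 2.9 px higher). So the plunger is home, and I'm handing the job in.

```bash
python3 -c "
from cell import *
print(close_job())"
```

```text
the job is handed in; nothing more can be done
None
```

The job is done and handed in at about 21.6 s. The tall specimen is under the probe and the plunger is home, locking the turntable.

**What I did:** I pulled the tee handle up about 12 mm, twisted it about +1.06 rad so it stayed parked, and let go. I then gripped post_far and turned the table 90° clockwise. Finally I twisted the handle back, let the plunger drop, released it and backed off.

**Last checks:**
- **Turntable angle:** the index holes are within about 0.1° of their starting positions.
- **Plunger:** the handle bar's image centroid is within 0.1 px of its home position. A parked handle would have read about 2.9 px higher.
- **Specimens:** all three look seated in their rings, with the tall one under the probe.
- **Other items:** the check weight, cone probe, spanner and purple look-alike, seen in the last close crop, look unmoved. I did not re-check the beaker, jar or blue look-alike at the end, but the arm did not go near them after the start.
- **Forces:** contact readings stayed at about 11 N or below.

**What disagreed:** the two cameras differed by 2 to 3 mm on the turntable's centre, and my automatic hole finder gave unreliable readings at 0° and 90° because the holes were covered. For the final angle I compared only the clearly visible holes at 180° and 270° with the first picture. The tool also drifted to about 3° of tilt by the end, with no visible effect.

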